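Open the capsule feeder and set its feed dial

TASK

Get the capsule feeder ready for a run: lift the lid off the steel feeder pot by its black knob and set it down gently, knob up, in the middle of the round blue pad, and let go of it. Then turn the feed dial on the grey controller until its white pointer stands at the red index clip. Leave the pot standing where it is, and do not disturb the other things on the worktop.

Things in the scene. Friction and masses are not known exactly. Their poses are not given: they have to be found in the camera images.
- pot: Round steel feeder pot on a black base, loose, 0.9 kg, open at the top under its lid, a few capsules fixed to its floor. 120 mm across, 80 mm high, wall 4 mm, mouth 110 mm across. Origin: centre of the underside, on the worktop; z up.
- lid: Loose round aluminium lid, about 0.18 kg, disc 124 mm across, 5 mm thick, on the pot's rim. A plug 100 mm across reaches 8 mm down into the pot, 5 mm play all round. Origin: centre of the disc's underside (80 mm above the worktop on the pot, 13 mm with the plug on the pad); z up through the knob. On the disc stands a boss 22 mm across and 9 mm high, then the black knob (see lid_knob).
- lid_knob (a point): Centre of the black star head of the lid's knob, 33 mm across and 18 mm high; 32 mm above the lid's origin on its axis, 27 mm above the top of the disc. Below the head a neck 15 mm across and 9 mm high.
- pad: Round blue silicone pad fixed to the worktop, 160 mm across, 5 mm thick. Origin: centre of the underside.
- controller: Grey box of the feeder's controller, 112 x 112 mm, top face 41 mm above the worktop, fixed. Origin: centre of the underside. The dial stands upright in the middle of its top; a scale of short black strokes runs round it.
- feed_dial (a joint): Angle of the feed dial, rad; grows as it turns clockwise seen from above, stops at 0 and 2.4; at 0 its pointer looks along the controller's +x. It stays where it is left.
- dial_centre (a point): On the dial's vertical axis at the top of its grip, 75 mm above the worktop. The grip is a black bar 50 mm long, 12 mm thick, 28 mm high, running through the axis towards the pointer, on a round black skirt 60 mm across whose top is 48 mm above the worktop. The point's x axis points along the bar to the pointer end.
- dial_pointer (a point): End of the bar that bears the white pointer line, 25 mm from the axis, 75 mm above the worktop. Its x axis points outward along the pointer.
- index_mark (a point): Top of the small red index clip (10 mm wide) at the edge of the scale, 43.5 mm from the dial's axis, 44.5 mm above the worktop. Its x axis points outward from the dial's axis. It cannot be moved by hand; the dial must be turned 0.4 to 1.5 rad clockwise to reach it.
- sealing_die: Bystander: flat grey sealing die with red rings, 98 x 62 x 22 mm, loose. Origin: centre of the underside.
- beaker: Bystander: clear plastic beaker, 59 mm across, 61 mm high, loose. Origin: centre of the underside.
- jar_1: Bystander: jar with a white cap, 52 mm across, 72 mm high, loose. Origin: centre of the underside.

How it is judged:
By the outcome, as a careful person would: the job done as asked, in the order asked, and still so for the second after the job is handed in, with the robot touching nothing.
It also fails if it takes over 54 s, if anything falls off the work surface, if the arm or the gripper's body presses on something with over 40 N, if the wrist force passes 120 N, or if a joint passes its speed limit or range.

ROBOT

A 6-joint arm with a two-finger parallel gripper is mounted at the origin on a cart in front of the work surface, level with it; the furniture and walls round the work are solid. World frame = base frame: x ahead of the robot, y to its left, z up, the work surface at z = 0. Lengths are in mm, angles in degrees, forces in N, time in s.
With the tool pointing down it reaches from about 300 to 850 mm from the base axis. Payload 4.2 kg.
Tool frame: the origin (TCP) lies midway between the tips of the shut fingers; the grasp point (between the pads) lies 19 mm behind it; z points along the fingers, y is the line along which they close (so a half turn about z gives the same grasp; the last joint's range is limited). The gripper opens to 91 mm and grips with 3 to 60 N. Pads are 32 mm wide; open, the fingers measure 118 mm over their backs; the gripper's body (76 mm by 178 mm) begins 60 mm behind the grasp point.
Start: joints at [-67.781, 18.312, 89.639, -0, 72.044, -1.146], TCP at [228.044, -527.863, 213.976] pointing down, gripper open.
Joint ranges: [-177.97, 177.97], [-48.28, 115.42], [12.27, 149.76], [-77.06, 257.06], [2.81, 150.46], [-146.56, 146.56]. Speed limits (degrees/s): [147.25, 147.25, 180, 180, 180, 180].

INTERFACE

Orientations are given as [roll, pitch, yaw] about the fixed x, y, z axes, in that order (R = Rz(yaw) Ry(pitch) Rx(roll)).
In Python, from workcell import env gives the robot as it stands.
- The arm moves only by the tool send_rows, never from a script. Its argument "steps" is a list that holds one entry, the list of rows, each a list of 5 numbers: the shift along the tool's x, y, z scaled (see below), then the turn about the tool's z scaled (see below), then the opening, from 0 (shut) to 1 (fully open). In form: [[[dx, dy, dz, yaw, fingers], ...]]. A call has 1 to 5 rows; each row shifts and turns the commanded pose from where the row before left it, along the tool's axes as they then stand; what a row does not reach is not made up. The controller multiplies each number of a shift by 0.04 m and each number of a turn by 0.12 rad. A row lasts 1/12 s, in which the tool goes at most 41.7 mm and 7.16 degrees, less where a joint would pass 70% of its speed; a pose out of reach is approached as far as the arm can. A call with a number of a shift or a turn outside -1 to 1 is refused whole. A call with a gripper value outside its range is refused whole. The fingers move at their own pace and stop on an object; "squeeze" is the grip in N (left out, the last holds). Time passes only in rows, so rows that do not move let the fingers close. It gives the time, the measured TCP pose, the force, the opening and the grip force at its end, in the units of the state.
- env.state(): the state, without advancing time (a new reading comes with each control period).
- env.grab_frame(name): name is "scene" or "top" or "wrist"; returns a dict with "pixels" (420x560x3 uint8, red, green, blue), "depth" (420x560 float32, mm along the optical axis (not along the pixel's ray), 0 where there is no reading), "intrinsics" (3x3 intrinsics, pixels), "cam_to_world" (4x4, takes a point from camera to world coordinates). Camera axes: x right, y down, z forward; pixel columns grow to the right and rows downward; lengths in mm; the calibration is good to about 2 mm. A picture is of the moment at which its call begins.
- env.job_done(): hands the job in; it is judged then, once.
The state is a dict: "time_s": time; "qpos": joint angles; "qvel": joint speeds; "effort": joint torques, N m; "ee_pos": TCP position; "ee_rot": TCP orientation; "force": force on the tool from outside, world axes, zero at the start; "torque": the same for the moment, N m; "gripper_width": finger opening in mm; "gripper_force": force on a finger pad.
Only numpy, scipy, OpenCV 4.12 (cv2) and the standard library are available. Lean on these libraries where they do the work, as an engineer would, in place of code of your own. Each camera call takes 0.05 s, during which the arm holds its last target. There are 200 camera calls.

## Working session

There is one attempt and no reset: what is moved stays moved. The work goes in short steps, Python scripts to look and compute and a tool call to move; the robot and the scene stay as the last step left them, time stands still between calls to the robot, and variables do not carry over. Pictures are saved under pics/ and viewed, at most 10 in all, crops included, and the job is handed in when it is done.

Besides the shell and the picture viewer there is one more tool, called after "Call:" as name([rows], argument=value, ...), one row to a line, values as JSON. send_rows: Moves the arm, as the interface text tells. Shifts and turns lie within -1 to 1; 1 stands for 0.04 m of shift or 0.12 rad of turn. Its arguments: {"type":"object","properties":{"steps":{"type":"array"},"squeeze":{"type":"number"}},"required":["steps"]}

```bash
mkdir -p pics
cat > h.py <<'E'
import numpy as np, cv2
from workcell import env
def grab(n,save=None):
    f=env.grab_frame(n)
    if save: cv2.imwrite(f'pics/{save}.png',cv2.cvtColor(f['pixels'],cv2.COLOR_RGB2BGR))
    return f
def ray(f,u,v):
    K=f['intrinsics'];T=f['cam_to_world']
    d=T[:3,:3]@np.array([(u-K[0,2])/K[0,0],(v-K[1,2])/K[1,1],1.]);return T[:3,3],d
def onplane(f,u,v,z):
    o,d=ray(f,u,v);return o+d*(z-o[2])/d[2]
def bydepth(f,u,v):
    o,d=ray(f,u,v);return o+d*f['depth'][int(round(v)),int(round(u))]
def cloud(f):
    K=f['intrinsics'];T=f['cam_to_world'];v,u=np.mgrid[:420,:560];d=f['depth']
    c=np.stack([(u-K[0,2])/K[0,0]*d,(v-K[1,2])/K[1,1]*d,d],-1)
    return c@T[:3,:3].T+T[:3,3]
E
python3 - <<'E'
from h import *
s=env.state();print({k:s[k] for k in('time_s','ee_pos','ee_rot','gripper_width','force')})
a=[]
for n in('scene','top'):
    f=grab(n,n+'0');a.append(f['pixels']);print(n,f['cam_to_world'].round(2).tolist(),f['intrinsics'].tolist(),(f['depth']>0).mean())
E
```

```text
{'time_s': 0.0, 'ee_pos': array([ 227.84890344, -527.39873671,  213.13700728]), 'ee_rot': array([-1.79901919e+02, -2.04786119e-03,  2.33631960e+01]), 'gripper_width': 91.26035782187562, 'force': array([ 0.27739125,  0.07368226, -0.36258007])}
scene [[-0.8, -0.31, 0.51, -19.64], [-0.59, 0.41, -0.69, 839.15], [0.01, -0.86, -0.52, 704.12], [0.0, 0.0, 0.0, 1.0]] [[520.484840602883, 0.0, 274.5181173186592], [0.0, 520.484840602883, 205.6970011160376], [0.0, 0.0, 1.0]] 0.9957482993197279
top [[-0.01, -0.98, 0.19, 418.01], [-1.0, 0.01, 0.01, 17.32], [-0.01, -0.19, -0.98, 925.34], [0.0, 0.0, 0.0, 1.0]] [[380.0159651172245, 0.0, 277.55888035148837], [0.0, 380.0159651172245, 206.95201702093226], [0.0, 0.0, 1.0]] 0.9957355442176871
```

View pics/top0.png

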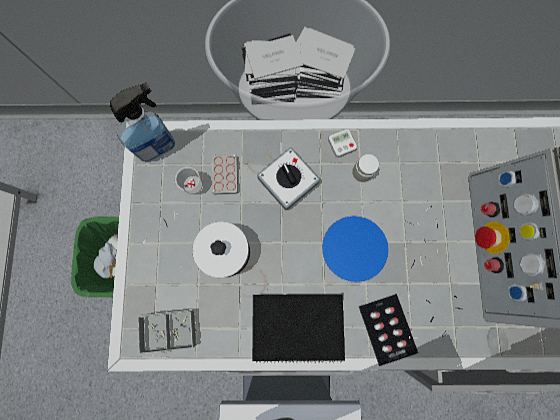

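View pics/scene0.png

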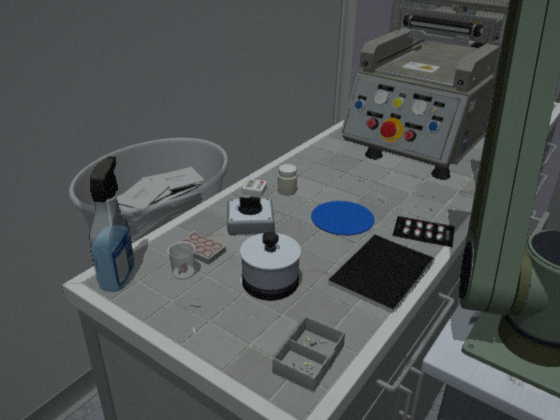

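Top view: lid knob at about (218,247), pad (355,249), dial (289,176) with red clip (294,160); bystanders are the jar (367,167), die (225,174) and beaker (189,180). The scene view shows the knob at (270,240), pad (343,217) and dial (251,205). Next I measure.

Run:
```python
from h import *
def tri(fa,pa,fb,pb):
    (o1,d1),(o2,d2)=ray(fa,*pa),ray(fb,*pb)
    t=np.linalg.lstsq(np.stack([d1,-d2],1),o2-o1,rcond=None)[0]
    p,q=o1+t[0]*d1,o2+t[1]*d2;return ((p+q)/2).round(1),np.linalg.norm(p-q).round(1)
def blob(m,box):
    k=np.zeros_like(m);x0,y0,x1,y1=box;k[y0:y1,x0:x1]=m[y0:y1,x0:x1]
    n,l,st,c=cv2.connectedComponentsWithStats(k.astype(np.uint8))
    i=1+np.argmax(st[1:,4]);return c[i],st[i],l==i
t=grab('top');s=grab('scene')
R={}
for n,f,B in(('top',t,dict(pad=(310,205,400,290),knob=(200,230,235,262),clip=(285,150,305,170))),('scene',s,dict(pad=(300,190,390,245),knob=(255,228,285,252),clip=(235,190,262,225)))):
    p=f['pixels'].astype(int);r,g,b=p[...,0],p[...,1],p[...,2]
    M=dict(pad=(b>r+60),knob=p.max(-1)<70,clip=(r>g+60)&(r>b+60))
    P=cloud(f)
    for k in B:
        try:
            c,st,m=blob(M[k],B[k]);R[n,k]=c;print(n,k,c.round(1),st,'depth median',np.median(P[m],0).round(1),'z range',np.percentile(P[m][:,2],[5,95]).round(1))
        except Exception as e: print(n,k,e)
    # high-level regions by height
    if n=='top':
        z=P[...,2]
        for nm,box,lo,hi in(('knobtop',(195,220,250,280),113,130),('disc',(190,215,255,280),80,95),('ctrl',(250,140,325,215),36,43.5),('grip',(265,150,315,205),65,85),('skirt',(265,150,315,205),44.5,55),('jar',(350,145,385,185),60,90),('beak',(170,160,207,200),10,90),('die',(205,145,245,200),12,40)):
            x0,y0,x1,y1=box;Q=P[y0:y1,x0:x1].reshape(-1,3);Q=Q[(Q[:,2]>lo)&(Q[:,2]<hi)]
            if len(Q)>3:
                h=cv2.minAreaRect(Q[:,:2].astype(np.float32));print(nm,len(Q),Q.mean(0).round(1),np.median(Q[:,2]).round(1),[np.round(x,1) for x in h])
for k in('pad','knob','clip'):
    if('scene',k)in R and('top',k)in R: print('tri',k,tri(t,R['top',k],s,R['scene',k]))
c=np.hstack([cv2.resize(t['pixels'][140:215,250:330],None,fx=5,fy=5,interpolation=2),cv2.resize(s['pixels'][175:250,215:295],None,fx=5,fy=5,interpolation=2)])
cv2.imwrite('pics/c1.png',c[...,::-1])
```

```text
top pad [354.8 248.6] [ 322  216   66   66 3393] depth median [ 495.3 -161.     4.6] z range [1.9 7.3]
top knob [218.  247.6] [211 241  15  14 166] depth median [490.3 150.4 120.5] z range [113.7 122.9]
top clip [294.5 160. ] [293 158   4   5  14] depth median [707.5 -17.4  44.6] z range [42.5 45.6]
knobtop 177 [491.6 151.5 120.3] 120.5 [array([491.7, 151.9]), array([29.7, 32.1]), np.float64(0.6)]
disc 2253 [490.7 151.2  85. ] 85.1 [array([492.2, 151. ]), array([122.3, 121.6]), np.float64(89.7)]
ctrl 1448 [665.6  -1.1  40.1] 40.2 [array([668.2,  -1.6]), array([111.4, 111. ]), np.float64(40.6)]
grip 116 [667.2  -1.5  73.8] 74.2 [array([668.3,  -1.5]), array([50.2, 12.3]), np.float64(27.7)]
skirt 354 [666.9  -1.   47.7] 47.6 [array([666.4,  -8. ]), array([85.5, 77. ]), np.float64(41.9)]
jar 343 [ 688.4 -188.    70.9] 71.3 [array([ 689. , -188.7]), array([46. , 46.8]), np.float64(0.2)]
beak 450 [663.7 241.   39. ] 39.1 [array([661.4, 237.4]), array([57.2, 57.7]), np.float64(0.4)]
die 946 [684.4 157.   16.4] 16.4 [array([685.3, 157.2]), array([98.7, 62.2]), np.float64(2.3)]
scene pad [342.3 217.4] [ 311  201   63   34 1669] depth median [ 495.3 -155.9    6.3] z range [3.9 8.7]
scene knob [268.2 237.8] [255 228  23  24 331] depth median [492.  154.  109.8] z range [ 11.3 122.8]
scene clip attempt to get argmax of an empty sequence
tri pad (array([ 496.9, -161. ,    3.2]), np.float64(2.1))
tri knob (array([492.9, 152.9, 113.7]), np.float64(5.2))
```

View pics/c1.png

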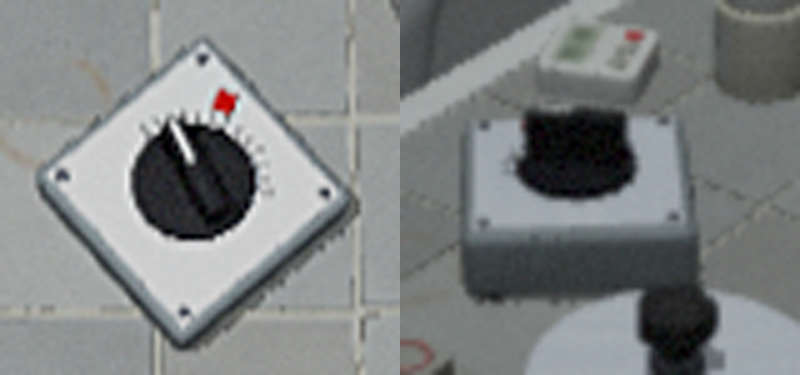

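The close-up shows the dial pointer at about 28° from world x (up-left) and the red clip about 50° clockwise of it. I'll check clearance on the transit path and work out the first leg.

```bash
cat >> h.py <<'E'
def delta(x,y,z,yaw=None):
    """remaining move in tool axes, in row units (40 mm; 0.12 rad)"""
    s=env.state();p=s['ee_pos'];a=np.radians(s['ee_rot'][2])
    d=np.array([x,y,z])-p
    o=np.array([np.cos(a)*d[0]+np.sin(a)*d[1],np.sin(a)*d[0]-np.cos(a)*d[1],-d[2]])/40
    t=0 if yaw is None else -np.radians(yaw-s['ee_rot'][2])/.12
    print('pose',p.round(1),s['ee_rot'].round(2),'t',round(s['time_s'],2),'units',o.round(3),'turn',round(t,3),'F',s['force'].round(1))
E
python3 - <<'E'
from h import *
t=grab('top');P=cloud(t)
for y0 in range(-600,300,100):
    m=(P[...,1]>y0)&(P[...,1]<y0+100)&(P[...,0]>150)
    Q=P[m]
    print(y0,[(x,int(Q[(Q[:,0]>x)&(Q[:,0]<x+100),2].max(initial=-999))) for x in range(150,850,100)])
print(onplane(t,354.8,248.6,5))
delta(491,151,214)
E
```

```text
-600 [(150, 4), (250, 4), (350, -999), (450, -999), (550, -999), (650, 3), (750, 4)]
-500 [(150, 3), (250, 246), (350, 257), (450, 269), (550, 301), (650, 269), (750, 4)]
-400 [(150, 4), (250, 115), (350, 172), (450, 184), (550, 174), (650, 5), (750, 4)]
-300 [(150, 5), (250, 12), (350, 11), (450, 9), (550, 9), (650, 74), (750, 5)]
-200 [(150, 16), (250, 17), (350, 17), (450, 9), (550, 8), (650, 75), (750, 22)]
-100 [(150, 127), (250, 18), (350, 17), (450, 8), (550, 77), (650, 77), (750, 6)]
0 [(150, 123), (250, 17), (350, 925), (450, 88), (550, 50), (650, 77), (750, 4)]
100 [(150, 5), (250, 5), (350, 88), (450, 126), (550, 87), (650, 22), (750, 5)]
200 [(150, 4), (250, 40), (350, 40), (450, 88), (550, 63), (650, 108), (750, 255)]
[ 495.74780189 -161.05967704    5.        ]
pose [ 227.9 -527.6  213.6] [-179.95   -0.     23.36] t 0.25 units [ 1.2765e+01 -1.2967e+01 -1.1000e-02] turn 0 F [ 0.7 -0.3 -0.5]
```

Call:
send_rows([
  [[0,0,-0.5,0,1],[0,0,-1,0,1],[0,0,-1,0,1],[0.3,-0.3,-0.2,0,1],[0.7,-0.7,0,0,1]],
])

```text
time_s: 0.67
ee_pos: [248.9, -479.0, 324.8]
ee_rot: [179.5, 0.1, 23.1]
force: [1.3, 0.3, 0.0]
gripper_width: 91.1
gripper_force: 0.0
```

Call:
send_rows([
  [[0.7,-0.7,0,0,1],[0.7,-0.7,0,0,1],[0.7,-0.7,0,0,1],[0.7,-0.7,0,0,1],[0.7,-0.7,0,0,1]],
])

```text
time_s: 1.08
ee_pos: [321.9, -289.1, 321.7]
ee_rot: [-180.0, -0.0, 23.3]
force: [0.7, 0.1, 0.2]
gripper_width: 91.5
gripper_force: 0.0
```

Call:
send_rows([
  [[0.7,-0.7,0,0,1],[0.7,-0.7,0,0,1],[0.7,-0.7,0,0,1],[0.7,-0.7,0,0,1],[0.4,-0.4,0,0,1]],
])

```text
time_s: 1.5
ee_pos: [388.9, -119.5, 321.8]
ee_rot: [-179.9, -0.1, 23.5]
force: [0.3, -0.0, -0.1]
gripper_width: 91.4
gripper_force: 0.0
```

Run:
```python
from h import *
grab('wrist','w1');delta(491,151,250);delta(495.7,-161,250)
```

```text
pose [ 389.9 -117.5  321.8] [-1.7983e+02 -1.7000e-01  2.3630e+01] t 1.55 units [ 5.006 -5.136  1.795] turn 0 F [1.  1.7 0.7]
pose [ 389.9 -117.5  321.8] [-1.7983e+02 -1.7000e-01  2.3630e+01] t 1.55 units [1.988 2.057 1.795] turn 0 F [1.  1.7 0.7]
```

View pics/w1.png

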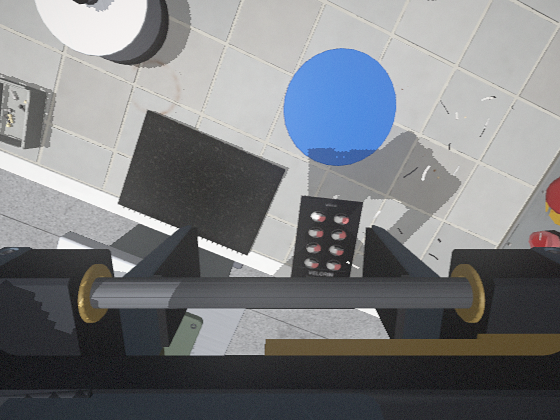

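Wrist view: pad fully visible around (340,105), lid partly visible top-left. I'll move sideways so the lid comes into view, keeping some x stand-off.

Call:
send_rows([
  [[0.4,-0.9,0,0,1],[0.4,-0.9,0,0,1],[0.4,-0.9,0,0,1],[0.4,-0.9,0,0,1],[0.4,-0.9,0,0,1]],
])

```text
time_s: 1.97
ee_pos: [389.9, 75.5, 321.8]
ee_rot: [180.0, -0.0, 23.3]
force: [1.1, 0.1, -1.0]
gripper_width: 90.9
gripper_force: 0.0
```

Call:
send_rows([
  [[0,-0.6,0.3,0,1],[0,0,0,0,1],[0,0,0,0,1]],
])

```text
time_s: 2.22
ee_pos: [380.3, 96.6, 309.3]
ee_rot: [180.0, 0.1, 23.5]
force: [0.1, 0.8, 0.2]
gripper_width: 91.0
gripper_force: 0.0
```

Run:
```python
from h import *
w=grab('wrist');P=cloud(w)
p=w['pixels'].astype(int);x=(P[...,2]>70)&(P[...,2]<140)&(abs(P[...,0]-491)<75)&(abs(P[...,1]-151)<75)
print(x.sum())
for n,lo,hi in(('disc',82,90),('knob',114,130)):
    m=x&(P[...,2]>lo)&(P[...,2]<hi);Q=P[m]
    if len(Q)>20:
        (cx,cy),r=cv2.minEnclosingCircle(Q[:,:2].astype(np.float32));v,u=np.nonzero(m)
        print(n,len(Q),Q.mean(0).round(1),cx,cy,r,np.median(Q[:,2]),'px',u.mean(),v.mean(),u.min(),u.max(),v.min(),v.max())
# dark knob head blob, cast to plane 121
m=(p.max(-1)<70)&x&(P[...,2]>100);
v,u=np.nonzero(m);print('dark',m.sum(),u.mean(),v.mean(),P[m].mean(0))
c,r=cv2.minEnclosingCircle(np.stack([u,v],1).astype(np.float32));print('cast',onplane(w,*c,112))
for nm in('pad',):
    b=((p[...,2]>p[...,0]+60)).astype(np.uint8);cs=max(cv2.findContours(b,0,1)[0],key=cv2.contourArea);print(len(cs),cv2.fitEllipse(cs),onplane(w,*cv2.fitEllipse(cs)[0],5))
delta(491.5,151.3,160)
```

```text
10367
disc 9511 [493.9 152.2  84.7] 492.4292297363281 151.7618408203125 61.93688201904297 84.65618535527818 px 274.72053411838925 66.62622226895174 219 330 7 126
knob 827 [492.5 151.7 120. ] 492.6336975097656 152.01873779296875 16.594158172607422 120.16195906283878 px 274.0229746070133 64.00846432889963 259 290 47 81
dark 92 275.1195652173913 62.391304347826086 [494.43537605 151.40918786 118.15515873]
cast [493.16232619 151.20286161 112.        ]
312 ((478.4433288574219, 162.73394775390625), (101.31388092041016, 118.28952026367188), 47.42500686645508) [ 502.69207289 -160.02960982    5.        ]
pose [381.   95.9 309.8] [1.7996e+02 2.0000e-02 2.3430e+01] t 2.27 units [ 3.086 -0.173  3.745] turn 0 F [0.  0.6 0.7]
```

Call:
send_rows([
  [[0.8,-0.05,0.6,0,1],[0.8,-0.05,0.6,0,1],[0.8,-0.05,0.6,0,1],[0.7,-0.02,0.6,0,1],[0,0,0.8,0,1]],
])

```text
time_s: 2.68
ee_pos: [499.0, 152.0, 182.0]
ee_rot: [179.9, -0.5, 23.3]
force: [1.1, -0.0, 0.3]
gripper_width: 91.1
gripper_force: 0.0
```

Call:
send_rows([
  [[0,0,0.5,0,1],[0,0,0.2,0,1],[0,0,0,0,1],[0,0,0,0,1]],
])

```text
time_s: 3.02
ee_pos: [493.2, 150.6, 154.9]
ee_rot: [180.0, -0.1, 23.3]
force: [0.4, -0.1, 1.3]
gripper_width: 91.5
gripper_force: 0.0
```

Run:
```python
from h import *
delta(492.5,151.8,93)
```

```text
pose [493.2 150.6 154.9] [ 1.7997e+02 -9.0000e-02  2.3280e+01] t 3.02 units [-0.005 -0.034  1.547] turn 0 F [ 0.4 -0.1  1.3]
```

Descend, then close gently.

Call:
send_rows([
  [[0,-0.03,0.5,0,1],[0,0,0.5,0,1],[0,0,0.35,0,1],[0,0,0.2,0,1],[0,0,0,0,1]],
])

```text
time_s: 3.43
ee_pos: [492.0, 152.2, 92.1]
ee_rot: [180.0, -0.0, 23.3]
force: [0.0, 0.3, 0.7]
gripper_width: 91.0
gripper_force: 0.0
```

Call:
send_rows([
  [[0,0,0,0,0.5],[0,0,0,0,0.4],[0,0,0,0,0.3],[0,0,0,0,0.2],[0,0,0,0,0.2]],
], squeeze=20)

```text
time_s: 3.85
ee_pos: [492.2, 152.7, 92.6]
ee_rot: [180.0, -0.1, 23.4]
force: [-0.3, -0.0, 0.2]
gripper_width: 60.7
gripper_force: 0.0
```

Call:
send_rows([
  [[0,0,0,0,0],[0,0,0,0,0],[0,0,0,0,0],[0,0,0,0,0],[0,0,0,0,0]],
])

```text
time_s: 4.27
ee_pos: [491.8, 152.5, 91.9]
ee_rot: [180.0, 0.0, 23.4]
force: [-0.7, -0.2, -0.5]
gripper_width: 31.0
gripper_force: 20.0
```

Call:
send_rows([
  [[0,0,0,0,0],[0,0,-0.1,0,0],[0,0,-0.2,0,0],[0,0,-0.3,0,0],[0,0,-0.4,0,0]],
], squeeze=25)

```text
time_s: 4.68
ee_pos: [491.1, 152.3, 132.0]
ee_rot: [-180.0, 0.1, 23.4]
force: [-0.1, 0.1, -1.0]
gripper_width: 31.2
gripper_force: 25.0
```

Call:
send_rows([
  [[0,0,-0.5,0,0],[0,0,-0.5,0,0],[0,0,-0.3,0,0],[0,0,0,0,0],[0,0,0,0,0]],
])

```text
time_s: 5.1
ee_pos: [492.0, 152.6, 184.6]
ee_rot: [180.0, -0.1, 23.4]
force: [-0.6, -0.1, -0.3]
gripper_width: 30.8
gripper_force: 25.0
```

Run:
```python
from h import *
grab('scene','s2')
f=grab('top');P=cloud(f)
# lid tilt / centre under the tool
m=(abs(P[...,0]-492)<70)&(abs(P[...,1]-152)<70)&(P[...,2]>150)&(P[...,2]<185)
Q=P[m];print(len(Q),Q.mean(0),cv2.minAreaRect(Q[:,:2].astype(np.float32)))
A=np.c_[Q[:,:2]-Q[:,:2].mean(0),np.ones(len(Q))];print('tilt',np.linalg.lstsq(A,Q[:,2],rcond=None)[0])
delta(495.7,-161,180)
```

```text
534 [488.11301617 114.72620522 176.55054087] ((480.3352355957031, 129.94264221191406), (74.31562805175781, 122.39413452148438), 62.7330322265625)
tilt [-1.54678568e-03  5.97153225e-03  1.76550541e+02]
pose [491.1 152.3 183.1] [-1.7999e+02  1.1000e-01  2.3370e+01] t 5.2 units [-3.     7.237  0.077] turn 0 F [-0.5 -0.5 -1. ]
```

View pics/s2.png

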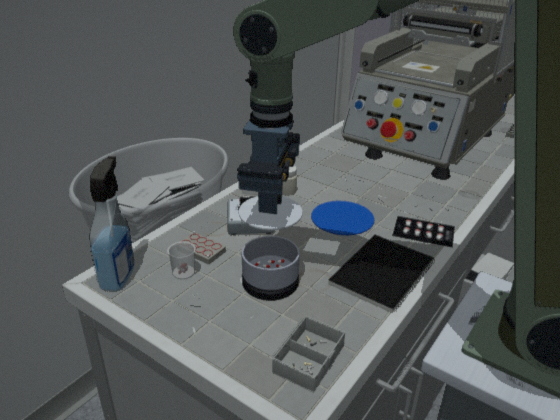

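The scene view shows the lid at (270,212), held level above the open pot, which has not moved. Next I carry it to a stand-off behind the pad and look.

Call:
send_rows([
  [[-0.2,0.25,0,0,0],[-0.4,0.5,0,0,0],[-0.6,0.7,0,0,0],[-0.6,0.7,0,0,0],[-0.6,0.7,0,0,0]],
])

```text
time_s: 5.62
ee_pos: [447.1, 8.0, 182.9]
ee_rot: [-180.0, 0.1, 23.4]
force: [0.3, -0.9, -0.5]
gripper_width: 30.8
gripper_force: 25.0
```

Call:
send_rows([
  [[-0.6,0.7,0,0,0],[-0.6,0.7,0,0,0],[-0.6,0.7,0,0,0],[-0.6,0.7,0,0,0],[-0.6,0.7,0,0,0]],
])

```text
time_s: 6.03
ee_pos: [392.1, -168.0, 183.2]
ee_rot: [-179.9, 0.1, 23.4]
force: [1.8, 0.1, -1.6]
gripper_width: 30.7
gripper_force: 25.0
```

Call:
send_rows([
  [[-0.4,0.5,0,0,0],[-0.2,0.2,0,0,0],[0,0,0,0,0],[0,0,0,0,0]],
])

```text
time_s: 6.37
ee_pos: [382.2, -201.7, 183.2]
ee_rot: [-179.9, 0.1, 23.2]
force: [-0.3, 0.2, -1.5]
gripper_width: 31.0
gripper_force: 25.0
```

Run:
```python
from h import *
for n in('wrist','top','scene'):
    w=grab(n,'x'+n);P=cloud(w);p=w['pixels'].astype(int)
    b=((p[...,2]>p[...,0]+60)&(abs(P[...,1]+161)<100)&(abs(P[...,0]-496)<100)).astype(np.uint8)
    cs=max(cv2.findContours(b,0,1)[0],key=cv2.contourArea)
    W=np.array([onplane(w,*c[0],5)[:2] for c in cs],np.float32)
    Q=P[b>0]
    print(n,b.sum(),'z',np.median(Q[:,2]),cv2.minEnclosingCircle(W),np.round(cv2.fitEllipse(W),1).tolist() if 0 else cv2.fitEllipse(W),'bbox',cv2.boundingRect(cs))
delta(495.7,-161,60)
```

```text
wrist 19867 z 4.666968095435266 ((499.1280517578125, -162.31781005859375), 79.25151824951172) ((494.1102294921875, -164.5858154296875), (138.86534118652344, 162.5138397216797), 23.0421142578125) bbox (210, 0, 162, 145)
top 3377 z 4.6469660380784035 ((497.2447814941406, -161.04905700683594), 79.36480712890625) ((497.1986389160156, -160.96421813964844), (155.6016845703125, 156.47088623046875), 34.396488189697266) bbox (322, 216, 66, 66)
scene 1670 z 6.261546009127358 ((498.70172119140625, -161.6059112548828), 80.69518280029297) ((498.87109375, -161.29263305664062), (155.2516632080078, 157.16744995117188), 11.05936336517334) bbox (311, 201, 63, 34)
pose [ 383.2 -200.7  183.6] [-1.7995e+02  2.0000e-02  2.3420e+01] t 6.52 units [2.976 0.208 3.09 ] turn 0 F [-0.1 -0.4 -1.3]
```

Call:
send_rows([
  [[0.3,0.02,0,0,0],[0.6,0.05,0,0,0],[0.7,0.05,0.2,0,0],[0.7,0.05,0.3,0,0],[0.4,0.03,0.3,0,0]],
])

```text
time_s: 6.93
ee_pos: [489.8, -164.1, 151.9]
ee_rot: [179.9, -0.2, 23.5]
force: [-0.5, -0.8, -1.2]
gripper_width: 30.6
gripper_force: 25.0
```

Call:
send_rows([
  [[0.3,0.02,0.3,0,0],[0,0,0.5,0,0],[0,0,0.5,0,0],[0,0,0.4,0,0],[0,0,0.3,0,0]],
])

```text
time_s: 7.35
ee_pos: [497.5, -160.2, 70.2]
ee_rot: [-179.9, 0.1, 23.5]
force: [-0.1, 0.3, -2.7]
gripper_width: 30.8
gripper_force: 25.0
```

Call:
send_rows([
  [[0,0,0.3,0,0],[0,0,0.2,0,0],[0,0,0.1,0,0],[0,0,0,0,0],[0,0,0,0,0]],
])

```text
time_s: 7.77
ee_pos: [497.6, -161.7, 48.2]
ee_rot: [180.0, -0.0, 23.4]
force: [0.7, 0.4, -1.3]
gripper_width: 31.1
gripper_force: 25.0
```

Run:
```python
from h import *
delta(497,-160.7,25.2)
```

```text
pose [ 497.6 -161.7   48.2] [ 1.7997e+02 -3.0000e-02  2.3400e+01] t 7.77 units [-0.004 -0.029  0.575] turn 0 F [ 0.7  0.4 -1.3]
```

Call:
send_rows([
  [[0,0,0.2,0,0],[0,0,0.15,0,0],[0,0,0.1,0,0],[0,0,0.05,0,0],[0,0,0,0,0]],
])

```text
time_s: 8.18
ee_pos: [496.6, -161.9, 27.4]
ee_rot: [-180.0, 0.1, 23.4]
force: [-0.0, -1.1, -2.4]
gripper_width: 30.8
gripper_force: 25.0
```

Call:
send_rows([
  [[0,0,0.03,0,0],[0,0,0,0,0],[0,0,0.02,0,0],[0,0,0,0,0],[0,0,0,0,0]],
])

```text
time_s: 8.6
ee_pos: [497.1, -162.1, 26.1]
ee_rot: [180.0, -0.0, 23.4]
force: [-0.2, 0.0, -1.4]
gripper_width: 31.1
gripper_force: 25.0
```

Call:
send_rows([
  [[0,0,0.02,0,0],[0,0,0,0,0],[0,0,0.01,0,0],[0,0,0,0,0],[0,0,0,0,0]],
])

```text
time_s: 9.02
ee_pos: [497.0, -162.0, 24.9]
ee_rot: [180.0, -0.0, 23.4]
force: [-0.3, 0.4, 1.1]
gripper_width: 31.0
gripper_force: 25.0
```

Contact felt (force went from about −1.4 to +1.1 N). Release.

Call:
send_rows([
  [[0,0,0,0,0.4],[0,0,0,0,0.45],[0,0,0,0,0.6],[0,0,0,0,0.8],[0,0,0,0,1]],
])

```text
time_s: 9.43
ee_pos: [497.1, -162.1, 24.8]
ee_rot: [180.0, -0.0, 23.4]
force: [0.3, 0.1, 0.0]
gripper_width: 57.9
gripper_force: 0.0
```

Call:
send_rows([
  [[0,0,0,0,1],[0,0,0,0,1],[0,0,0,0,1],[0,0,0,0,1]],
])

```text
time_s: 9.77
ee_pos: [497.0, -162.0, 24.7]
ee_rot: [180.0, 0.0, 23.4]
force: [0.9, 0.5, 0.3]
gripper_width: 84.8
gripper_force: 0.0
```

Call:
send_rows([
  [[0,0,-0.2,0,1],[0,0,-0.5,0,1],[0,0,-0.8,0,1],[0,0,-1,0,1],[0,0,-1,0,1]],
])

```text
time_s: 10.18
ee_pos: [496.3, -161.7, 166.4]
ee_rot: [-179.9, 0.1, 23.4]
force: [1.3, -0.4, -0.2]
gripper_width: 91.4
gripper_force: 0.0
```

Run:
```python
from h import *
delta(620,-26,160)
```

```text
pose [ 496.3 -161.7  166.4] [-1.7995e+02  6.0000e-02  2.3370e+01] t 10.18 units [ 4.185 -1.888  0.161] turn 0 F [ 1.3 -0.4 -0.2]
```

Call:
send_rows([
  [[0.2,-0.1,-0.8,0,1],[0.6,-0.5,-0.5,0,1],[0.7,-0.6,-0.3,0,1],[0.6,-0.5,-0.2,0,1],[0.4,-0.26,0,0,1]],
])

```text
time_s: 10.6
ee_pos: [559.5, -47.8, 240.0]
ee_rot: [179.9, -0.3, 23.5]
force: [0.4, -0.3, -0.3]
gripper_width: 91.3
gripper_force: 0.0
```

Call:
send_rows([
  [[0,0,0,0,1],[0,0,0,0,1],[0,0,0,0,1]],
])

```text
time_s: 10.85
ee_pos: [557.0, -50.9, 236.7]
ee_rot: [180.0, 0.1, 23.4]
force: [-0.6, 0.5, 0.3]
gripper_width: 91.3
gripper_force: 0.0
```

```bash
cat > dial.py <<'E'
from h import *
def dial(save=None,C0=(668,-1.5)):
    w=grab('wrist',save);P=cloud(w);p=w['pixels'].astype(int);r,g,b=p[...,0],p[...,1],p[...,2]
    near=np.hypot(P[...,0]-C0[0],P[...,1]-C0[1])
    m=(near<35)&(P[...,2]>70)&(P[...,2]<82);h=cv2.minAreaRect(P[m][:,:2].astype(np.float32))
    print('grip n',m.sum(),'z',np.median(P[m][:,2]).round(1),h)
    # bar top by casting rays on z=75
    v,u=np.nonzero(m);W=np.array([onplane(w,a,c,75)[:2] for a,c in zip(u,v)],np.float32);h=cv2.minAreaRect(W);print('grip cast',h)
    M=W.mean(0);e=np.linalg.eigh(np.cov((W-M).T))[1][:,1];e*=np.sign(e[0]);print('axis deg',np.degrees(np.arctan2(e[1],e[0])),M)
    k=(r>g+50)&(r>b+50)&(near<56)&(near>30)&(P[...,2]>30);v,u=np.nonzero(k)
    R=np.array([onplane(w,a,c,44.5)[:2] for a,c in zip(u,v)]);print('clip',len(R),R.mean(0),'z',np.median(P[k][:,2]),cv2.minAreaRect(R.astype(np.float32)))
    wl=m&(p.min(-1)>110);v,u=np.nonzero(wl)
    if len(u):
        L=np.array([onplane(w,a,c,75)[:2] for a,c in zip(u,v)]);print('white',len(L),L.mean(0))
    # skirt: dark pixels at z 44.5..52
    s=(near<40)&(P[...,2]>45.5)&(P[...,2]<52)&(p.max(-1)<90);Q=P[s];print('skirt circle',cv2.minEnclosingCircle(Q[:,:2].astype(np.float32)))
    c=np.array(h[0]);a=R.mean(0)-c;print('clip angle',np.degrees(np.arctan2(a[1],a[0])),np.hypot(*a))
    return w,m
E
python3 - <<'E'
from dial import *
w,m=dial('w3')
t=grab('top');P=cloud(t)
for n,lo,hi in(('disc',14,25),('knob',45,60)):
    q=(np.hypot(P[...,0]-497,P[...,1]+161)<75)&(P[...,2]>lo)&(P[...,2]<hi);Q=P[q]
    if len(Q)>5:print(n,len(Q),np.median(Q[:,2]),cv2.minEnclosingCircle(Q[:,:2].astype(np.float32)))
delta(668,-1.5,150,27.7)
E
```

```text
grip n 721 z 74.4 ((669.1830444335938, -1.9524555206298828), (49.44631576538086, 11.96410846710205), 27.39293670654297)
grip cast ((668.8314819335938, -2.1189746856689453), (49.23213195800781, 11.865358352661133), 27.44951057434082)
axis deg 27.444465600064145 [669.41754    -1.8246466]
clip 124 [707.14571988 -14.31433066] z 44.12781986677456 ((670.6760864257812, 41.24224853515625), (154.71511840820312, 392.7043151855469), 44.429874420166016)
white 115 [681.00358124   3.81344887]
skirt circle ((669.5221557617188, -2.5842807292938232), 29.52219009399414)
clip angle -17.656183255481615 40.20830184095548
disc 1555 17.722775556488614 ((496.98779296875, -161.89573669433594), 61.96952819824219)
knob 156 53.058253268806425 ((496.5563049316406, -161.99874877929688), 16.536041259765625)
pose [556.9 -51.4 236.6] [1.800e+02 6.000e-02 2.329e+01] t 10.95 units [ 3.043 -0.047  2.165] turn -0.641 F [-0.   0.2 -0.1]
```

View pics/w3.png

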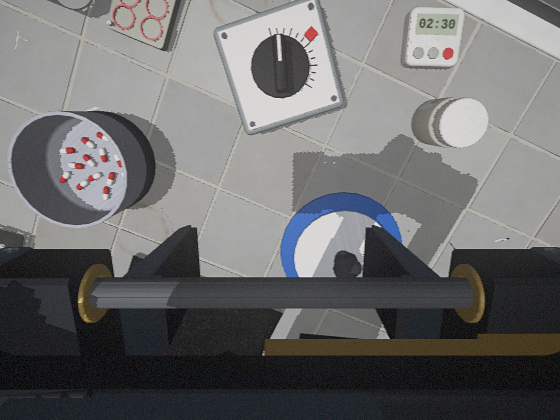

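Wrist view: lid sits centred on the pad (345,240), dial at (280,66) with pointer at its top end, red clip at (311,34), and the pot stands undisturbed. I'll isolate the clip blob.

Run:
```python
from h import *
for n,box in(('wrist',(295,20,330,50)),('top',(285,150,305,170))):
    w=grab(n);P=cloud(w);p=w['pixels'].astype(int);r,g,b=p[...,0],p[...,1],p[...,2]
    k=np.zeros(r.shape,bool);x0,y0,x1,y1=box
    k[y0:y1,x0:x1]=((r>g+50)&(r>b+50))[y0:y1,x0:x1];v,u=np.nonzero(k)
    R=np.array([onplane(w,a,c,44.5)[:2] for a,c in zip(u,v)],np.float32);h=cv2.minAreaRect(R)
    c=np.array([668.9,-2.1]) if n=='wrist' else np.array([668.3,-1.5])
    for q in(R.mean(0),np.array(h[0])):
        a=q-c;print(n,len(R),q,np.degrees(np.arctan2(a[1],a[0])),np.hypot(*a))
    print(h,np.median(P[k][:,2]))
delta(668.9,-2.1,51,27.5)
```

```text
wrist 113 [709.8088   -18.059216] -21.3116095763063 43.91155411327628
wrist 113 [709.88446045 -18.1895256 ] -21.43379258364582 44.029522283160546
((709.8844604492188, -18.189525604248047), (9.345840454101562, 10.528040885925293), 70.48023986816406) 44.24616063121033Traceback (most recent call last):
  File "<stdin>", line 6, in <module>
cv2.error: OpenCV(4.12.0) /io/opencv/modules/imgproc/src/convhull.cpp:143: error: (-215:Assertion failed) total >= 0 && (depth == CV_32F || depth == CV_32S) in function 'convexHull'
```

Call:
send_rows([
  [[0.6,0,0.3,-0.2,1],[0.8,0,0.6,-0.2,1],[0.8,0,0.6,-0.2,1],[0.6,0,0.6,0,1],[0.26,0,0.6,0,1]],
])

```text
time_s: 11.47
ee_pos: [670.6, 3.1, 127.2]
ee_rot: [180.0, -0.1, 27.5]
force: [0.1, 0.0, -0.6]
gripper_width: 91.3
gripper_force: 0.0
```

Call:
send_rows([
  [[0,0,0.5,0,1],[0,0,0.2,0,1],[0,0,0,0,1],[0,0,0,0,1]],
])

```text
time_s: 11.8
ee_pos: [668.0, 1.8, 101.3]
ee_rot: [180.0, -0.0, 27.4]
force: [0.3, 0.9, 0.7]
gripper_width: 91.2
gripper_force: 0.0
```

Run:
```python
from h import *
delta(668.9,-2.1,52,27.5)
```

```text
pose [668.    1.8 101.3] [ 1.7999e+02 -1.0000e-02  2.7440e+01] t 11.8 units [-0.025  0.098  1.231] turn -0.008 F [0.3 0.9 0.7]
```

Call:
send_rows([
  [[-0.025,0.1,0.3,0,1],[0,0,0.4,0,1],[0,0,0.35,0,1],[0,0,0.17,0,1],[0,0,0,0,0.6]],
])

```text
time_s: 12.22
ee_pos: [668.2, -2.0, 51.0]
ee_rot: [-180.0, 0.1, 27.5]
force: [-1.1, 0.3, 0.2]
gripper_width: 86.7
gripper_force: 0.0
```

Call:
send_rows([
  [[0,0,0,0,0.4],[0,0,0,0,0.3],[0,0,0,0,0.2],[0,0,0,0,0.2],[0,0,0,0,0.2]],
], squeeze=15)

```text
time_s: 12.63
ee_pos: [669.4, -1.5, 52.7]
ee_rot: [180.0, -0.1, 27.5]
force: [0.4, -0.7, 0.2]
gripper_width: 53.9
gripper_force: 0.0
```

Call:
send_rows([
  [[0,0,0,0,0.2],[0,0,0,0,0.1],[0,0,0,0,0],[0,0,0,0,0],[0,0,0,0,0]],
])

```text
time_s: 13.05
ee_pos: [669.0, -1.5, 51.9]
ee_rot: [180.0, 0.0, 27.5]
force: [0.4, -0.0, 1.4]
gripper_width: 20.7
gripper_force: 0.0
```

Call:
send_rows([
  [[0,0,0,0,0],[0,0,0,0,0],[0,0,0,0,0]],
])

```text
time_s: 13.3
ee_pos: [668.9, -1.3, 51.9]
ee_rot: [-180.0, 0.0, 27.5]
force: [-0.1, 0.5, 0.0]
gripper_width: 12.0
gripper_force: 15.0
```

Call:
send_rows([
  [[0,0,0,0.2,0],[0,0,0,0.5,0],[0,0,0,0.6,0],[0,0,0,0.6,0],[0,0,0,0.6,0]],
], squeeze=20)

```text
time_s: 13.72
ee_pos: [669.0, -1.4, 51.9]
ee_rot: [180.0, 0.0, 10.0]
force: [-1.1, 0.3, 0.7]
gripper_width: 11.5
gripper_force: 20.0
```

Call:
send_rows([
  [[0,0,0,0.6,0],[0,0,0,0.6,0],[0,0,0,0.6,0],[0,0,0,0.6,0],[0,0,0,0.6,0]],
])

```text
time_s: 14.13
ee_pos: [669.0, -1.5, 51.9]
ee_rot: [180.0, 0.0, -10.6]
force: [-0.1, 0.6, 0.6]
gripper_width: 11.9
gripper_force: 20.0
```

Call:
send_rows([
  [[0,0,0,0.6,0],[0,0,0,0.6,0],[0,0,0,0.3,0],[0,0,0,0.1,0],[0,0,0,0,0]],
])

```text
time_s: 14.55
ee_pos: [668.9, -1.6, 51.9]
ee_rot: [180.0, 0.0, -21.3]
force: [-0.6, -0.2, 0.4]
gripper_width: 12.3
gripper_force: 20.0
```

Call:
send_rows([
  [[0,0,0,0,0],[0,0,0,0,0],[0,0,0,0,0]],
])

```text
time_s: 14.8
ee_pos: [668.9, -1.6, 51.9]
ee_rot: [180.0, 0.0, -21.3]
force: [-0.6, 0.6, 0.3]
gripper_width: 12.1
gripper_force: 20.0
```

Call:
send_rows([
  [[0,0,0,0,0.2],[0,0,0,0,0.4],[0,0,0,0,0.6],[0,0,0,0,0.6],[0,0,0,0,0.6]],
])

```text
time_s: 15.22
ee_pos: [669.1, -1.5, 52.0]
ee_rot: [180.0, -0.0, -21.3]
force: [-0.2, -0.1, 0.4]
gripper_width: 41.9
gripper_force: 0.0
```

Call:
send_rows([
  [[0,0,-0.2,0,0.6],[0,0,-0.5,0,0.6],[0,0,-0.8,0,0.6],[0,0,-0.9,0,0.6],[-0.3,0,-0.9,0,0.6]],
])

```text
time_s: 15.63
ee_pos: [658.9, 2.3, 185.4]
ee_rot: [180.0, -0.1, -21.4]
force: [1.0, 0.3, 0.5]
gripper_width: 55.0
gripper_force: 0.0
```

Call:
send_rows([
  [[-0.6,0,-0.8,0,0.6],[-0.8,0,-0.5,0,0.6],[-0.8,0,0,0,0.6],[-0.5,0,0,0,0.6],[0,0,0,0,0.6]],
])

```text
time_s: 16.05
ee_pos: [553.7, 43.4, 237.9]
ee_rot: [-180.0, 0.0, -21.2]
force: [0.3, 0.5, -0.6]
gripper_width: 55.0
gripper_force: 0.0
```

Call:
send_rows([
  [[0,0,0,0,0.6],[0,0,0,0,0.6]],
])

```text
time_s: 16.22
ee_pos: [558.0, 42.0, 236.5]
ee_rot: [-180.0, -0.1, -21.3]
force: [0.3, -0.3, -0.4]
gripper_width: 54.5
gripper_force: 0.0
```

```bash
sed -i 's/    R=np.array(\[onplane(w,a,c,44.5)/    n_,l_,st_,_=cv2.connectedComponentsWithStats(k.astype(np.uint8));k=l_==1+np.argmax(st_[1:,4]);v,u=np.nonzero(k)\n&/; s/R.astype/R.astype/' dial.py
python3 - <<'E'
from dial import *
w,m=dial('w4',(669,-2))
s=grab('scene','s4');t=grab('top');P=cloud(t)
for n,c,rad,lo,hi in(('disc',(497,-161),75,14,25),('knob',(497,-161),75,45,60),('pot',(492,151),75,70,90),('jar',(689,-188),40,60,90),('beak',(661,237),45,10,90),('die',(685,157),62,12,40),('dial',(668,-2),40,65,85)):
    q=(np.hypot(P[...,0]-c[0],P[...,1]-c[1])<rad)&(P[...,2]>lo)&(P[...,2]<hi);Q=P[q]
    if len(Q)>5:print(n,len(Q),np.median(Q[:,2]).round(1),cv2.minAreaRect(Q[:,:2].astype(np.float32)))
delta(0,0,0)
E
```

```text
grip n 733 z 74.4 ((669.4872436523438, -1.9425878524780273), (11.462869644165039, 49.63436508178711), 68.55121612548828)
grip cast ((669.1698608398438, -1.763136863708496), (11.368217468261719, 49.30533218383789), 68.68447875976562)
axis deg -21.326186091282814 [669.5404     -1.8968081]
clip 121 [709.84874217 -18.1000794 ] z 44.1327618789648 ((709.5323486328125, -18.042692184448242), (8.890386581420898, 10.654072761535645), 68.68354034423828)
white 107 [681.31132749  -6.96102476]
skirt circle ((669.4837036132812, -2.038238048553467), 29.519216537475586)
clip angle -21.88076298698737 43.83682330674021
disc 1880 17.7 ((496.6205749511719, -165.10919189453125), (122.64974212646484, 115.61241912841797), 4.958583354949951)
knob 153 53.1 ((496.6825866699219, -160.625244140625), (31.26789093017578, 30.7242431640625), 63.12792205810547)
pot 114 79.6 ((510.5188293457031, 114.81819152832031), (101.48416900634766, 33.041595458984375), 26.563169479370117)
jar 338 71.3 ((688.974853515625, -188.27731323242188), (46.52737045288086, 46.67671203613281), 88.4278335571289)
beak 189 48.1 ((661.2015991210938, 253.1404266357422), (25.866418838500977, 56.994041442871094), 89.5611572265625)
pose [558.1  41.8 235.5] [ 1.7998e+02  1.0000e-02 -2.1360e+01] t 16.37 units [-12.615   6.054   5.888] turn 0 F [ 0.1  0.4 -0.8]
```

View pics/w4.png

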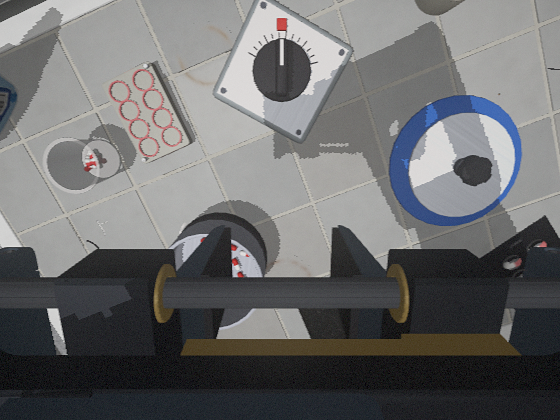

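The wrist view shows the pointer (282,50) lined up with the red clip (282,24) to within about 0.5°. The lid is centred on the pad, the die and beaker are in place, and the gripper is clear. Handing in.

```bash
python3 -c "
from workcell import env
print(env.job_done())"
```

```text
the job is handed in; nothing more can be done
None
```

The job is handed in: the lid sits knob up within about 1 mm of the pad's centre, and the dial pointer measures within about 0.5° of the red clip, after about 16.4 s of robot time; I saw no sign that the pot or bystanders had moved, and no verdict was returned.

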